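Bring the flux to the front of the bench carousel and bolt it

TASK

Turn the little bench carousel by pushing against the steel pins on its rim until the brown flux bottle faces the red-knobbed bolt at the front, then push the bolt into the notch beside the bottle and press it home against its stop with 1 to 2 kg (10 to 20 N) for a good half second, so that the carousel is locked there. Never push anything harder than 2 kg, do not grip the pins or the knob, do not push on the goods that stand on the carousel, and leave the things lying round it where they are.

Things in the scene. Friction and masses are not known exactly. Their poses are not given: they have to be found in the camera images.
- carousel_base: fixed grey foot of the carousel, 200 mm across, with an arm to the front that carries the bolt between two aluminium guides (up to z = 34 mm, 140 to 164 mm from the axis); the arm ends 210 mm from the axis. Origin: on the bench under the turning axis; z up; its -x axis points from the axis to the bolt (the front).
- carousel: turning table: plywood disc 232 mm across, deck at z = 48 mm. Origin on the turning axis at bench height; its -x axis points to the flux bottle. Turns freely either way against about 0.42 Nm of drag (4 N at the pins), stays where left. Eight steel pins, 12 mm thick, up to z = 118 mm, stand 108 mm from the axis at 22.5, 67.5, 112.5 ... degrees from its -x axis.
- bottle_mark (a point): point on the yellow stripe on the rim in front of the flux bottle, 108 mm from the axis, z = 49 mm, turning with the table. Outside it, as beside each of the four goods, two rounded steel lugs (z = 18 to 35 mm, under the deck's edge, reaching out to 133 mm) leave a 14 mm notch for the bolt.
- front_mark (a point): fixed point 108 mm from the axis at the front, z = 49 mm: bottle_mark lies here when the bottle faces the bolt exactly
- bolt: steel bolt, 12 mm wide, round nose; slides along the base's +x, inward, against about 2.5 N and stays where left. The nose enters the notch only within about 4 degrees of true, then wedges the table true (up to 10 N). Home, its cross-head meets two brass stop screws, firm, set anew each time at 15 to 31 mm of travel: feel for it. Origin: base's origin plus the travel along its +x.
- bolt_knob (a point): point on the axis of the bolt's upright red knob (16 mm thick, from z = 31 to 85 mm), at z = 70 mm; 180 mm from the turning axis when drawn back, 149 to 165 mm when home. Push it inward from its outer side. Its cross-head (z = 19 to 31 mm) reaches 24 mm farther out than this point.
- flux: brown flux bottle with white cap, 34 mm across, 70 mm tall, fixed in its seat on the carousel 66 mm from the axis; origin at its underside; on the carousel (all goods stay within 84 mm of its axis and below z = 119 mm)
- spool: solder spool, 54 mm across, 37 mm tall, fixed on the carousel opposite the bottle, 55 mm from the axis; origin at its underside; on the carousel (all goods stay within 84 mm of its axis and below z = 119 mm)
- measure: yellow tape measure, 31x70x62 mm, fixed on the carousel; origin at its underside; on the carousel (all goods stay within 84 mm of its axis and below z = 119 mm)
- packet: red and white packet, 32x75x22 mm, fixed on the carousel; origin at its underside; on the carousel (all goods stay within 84 mm of its axis and below z = 119 mm)
- black_tape: loose roll of black tape, 67 mm across, 19 mm tall, a bystander; origin at its underside
- meter: loose black and yellow multimeter, 131x70x38 mm, a bystander; origin at its underside
- pliers: loose pliers with blue grips, 61x152x13 mm, a bystander; origin at the underside

How it is judged:
By the outcome, as a careful person would: the job done as asked, in the order asked, and still so for the second after the job is handed in, with the robot touching nothing.
It also fails if it takes over 69 s, if anything falls off the work surface, if the arm or the gripper's body presses on something with over 40 N, if the wrist force passes 120 N, or if a joint passes its speed limit or range.

ROBOT

A 6-joint arm with a two-finger parallel gripper is mounted at the origin on a cart in front of the work surface, level with it; the furniture and walls round the work are solid. World frame = base frame: x ahead of the robot, y to its left, z up, the work surface at z = 0. Lengths are in m, angles in rad, forces in N, time in s.
With the tool pointing down it reaches from about 0.4 to 0.925 m from the base axis. Payload 3.4 kg.
Tool frame: the origin (TCP) lies on the centre line of the jaws, within the pads' length; the fingertips stand 22 mm ahead of it and the grasp point (between the pads) lies 3 mm ahead of it; z points along the fingers, y is the line along which they close (so a half turn about z gives the same grasp; the last joint's range is limited). The gripper opens to 85 mm and grips with 20 to 120 N. Pads are 22 mm wide; open, the fingers measure 114 mm over their backs; the gripper's body (76 mm by 85 mm) begins 54 mm behind the grasp point. The pads swing forward as they close: fully open they stand 13 mm farther back than shut.
Start: joints at [-1.365, 0.307, 1.506, -0, 1.328, -0.073], TCP at [0.159, -0.553, 0.253] pointing down, gripper open.
Joint ranges: [-3.12, 3.12], [-1.05, 2.28], [0.14, 2.33], [-1.42, 4.57], [0.1, 2.73], [-2.68, 2.68]. Speed limits (rad/s): [2.57, 2.57, 3.14, 3.14, 3.14, 3.14].

INTERFACE

Orientations are given as [roll, pitch, yaw] about the fixed x, y, z axes, in that order (R = Rz(yaw) Ry(pitch) Rx(roll)).
In Python, from cell import robot, planner, camera, camera_model gives the robot as it stands. Calls block until the motion is done:
- robot.move_pose(position, orientation): joint-space move of the TCP to a pose.
- robot.move_straight(position, rotation=None, max_speed=0.15): straight line of the TCP; rotation=None keeps the orientation; max_speed is the mean speed in m/s.
- robot.move_j(angles): joint-space move.
- robot.command_gripper(opening): opening from 0.0 (shut) to 1.0 (fully open); the grip force is fixed at half the most; returns when the fingers have stopped.
- robot.dwell(seconds).
- planner.inverse_kinematics(position, orientation): joint angles nearest the present ones, or None.
- robot.sense(): the state.
- camera(name): name is "scene" or "top"; returns the picture (420x560x3 uint8, red, green, blue); there is no depth.
- camera_model(name): a dict with "camera_matrix" (3x3 intrinsics, pixels), "R" (3x3) and "t" (3): a world point X has camera coordinates R X + t. Camera axes: x right, y down, z forward; pixel columns grow to the right and rows downward; lengths in m; the calibration is good to about 2 mm. A picture is of the moment at which its call begins. camera_model takes no time and is no camera call.
A pose or a line that the arm cannot do raises robot.IKError and nothing moves.
- robot.finish_job(): hands the job in; it is judged then, once.
The state is a dict: "time": time; "q": joint angles; "qvel": joint speeds; "effort": joint torques, N m; "tcp_pos": TCP position; "eef_rot": TCP orientation; "wrist_force": force on the tool from outside, world axes, zero at the start; "ft_torque": the same for the moment, N m; "finger_gap": opening from 0.0 (shut) to 1.0 (fully open); "finger_force": force on a finger pad.
Only numpy, scipy, OpenCV 4.12 (cv2) and the standard library are available. Lean on these libraries where they do the work, as an engineer would, in place of code of your own. Each camera call takes 0.05 s, during which the arm holds its last target. There are 200 camera calls.

## Working session

There is one attempt and no reset: what is moved stays moved. The work goes in short steps, each a Python script; the robot and the scene stay as the last script left them, time stands still between calls to the robot, and variables do not carry over. Pictures are saved under pics/ and viewed, at most 10 in all, crops included, and the job is handed in when it is done.

```bash
mkdir -p pics; ls; python3 - <<'E'
from cell import robot,camera,camera_model
import cv2,numpy as np
for n in("scene","top"):
    im=camera(n); cv2.imwrite(f"pics/{n}0.png",im[:,:,::-1])
    m=camera_model(n); print(n,np.round(m["camera_matrix"],1).tolist(),np.round(m["R"],3).tolist(),np.round(m["t"],3).tolist())
print(robot.sense())
E
```

```text
pics
scene [[478.3, 0.0, 283.9], [0.0, 478.3, 212.6], [0.0, 0.0, 1.0]] [[-0.692, -0.722, 0.013], [-0.525, 0.49, -0.696], [0.496, -0.488, -0.718]] [0.176, 0.402, 0.822]
top [[493.7, 0.0, 294.2], [0.0, 493.7, 215.2], [0.0, 0.0, 1.0]] [[0.024, -1.0, 0.002], [-0.995, -0.024, -0.095], [0.095, 0.001, -0.995]] [-0.24, 0.509, 1.358]
{'time': 0.1, 'q': array([-1.36450548e+00,  3.07482481e-01,  1.50754089e+00,  4.40071456e-06,
        1.32839938e+00, -7.35047943e-02]), 'qvel': array([ 0.0002721 , -0.0033159 , -0.00339854, -0.00104525,  0.00106097,
        0.00161754]), 'effort': array([ 1.10837867e-03, -4.58529210e+01, -2.52607459e+01,  5.34112394e-05,
        5.50940924e-03,  1.17551349e-05]), 'tcp_pos': array([ 0.15864663, -0.55207231,  0.25248282]), 'eef_rot': array([-3.13976781e+00, -1.38658369e-04,  2.79794458e-01]), 'wrist_force': array([-0.25124804,  0.72626893, -1.0132328 ]), 'ft_torque': array([-0.01747946, -0.01243292, -0.03979464]), 'finger_force': 0.0, 'finger_gap': 1.0002533911765805}
```

View pics/top0.png

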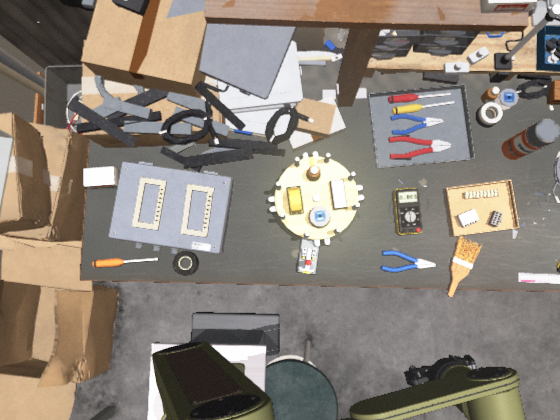

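View pics/scene0.png

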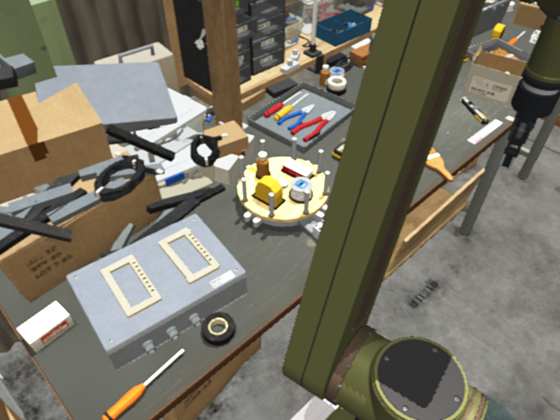

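The top view shows the carousel centred near (315,199). The bottle is at the back (314,170), the spool at the front, and the bolt arm runs towards (307,262), so the table needs about a half turn.

```bash
cat > h.py <<'E'
from cell import robot,planner,camera,camera_model
import cv2,numpy as np
def ray(n,uv,z):
    m=camera_model(n);K,R,t=[np.array(m[k]) for k in("camera_matrix","R","t")]
    d=R.T@np.linalg.inv(K)@np.array([*uv,1.]);c=-R.T@t
    return c+d*(z-c[2])/d[2]
def proj(n,X):
    m=camera_model(n);p=np.array(m["R"])@X+m["t"];p=np.array(m["camera_matrix"])@p
    return p[:2]/p[2]
def disc(im):
    hsv=cv2.cvtColor(im,cv2.COLOR_RGB2HSV)
    m=cv2.inRange(hsv,(15,25,150),(40,255,255)); r=np.zeros_like(m);cv2.circle(r,(315,199),60,255,-1);m&=r
    m=cv2.morphologyEx(m,cv2.MORPH_OPEN,np.ones((3,3)))
    cs,_=cv2.findContours(m,cv2.RETR_EXTERNAL,cv2.CHAIN_APPROX_NONE)
    c=max(cs,key=cv2.contourArea);return cv2.convexHull(c)
def save(n,name,box,k):
    im=camera(n);x0,y0,x1,y1=box
    cv2.imwrite("pics/"+name,cv2.resize(im[y0:y1,x0:x1,::-1],None,fx=k,fy=k,interpolation=cv2.INTER_CUBIC));return im
E
python3 - <<'E'
from h import *
im=save("top","top1.png",(260,145,370,285),5.5*0.77)
h=disc(im)
P=np.array([ray("top",p[0],.048)[:2] for p in h.astype(float)])
(c,r)=cv2.minEnclosingCircle(P.astype(np.float32));e=cv2.fitEllipse(P.astype(np.float32));print(c,r,e)
# red knob
hsv=cv2.cvtColor(im,cv2.COLOR_RGB2HSV)
for nm,lo,hi in(("red",(0,140,100),(8,255,255)),("red2",(170,140,100),(180,255,255)),("brown",(5,100,40),(18,255,150))):
    m=cv2.inRange(hsv,lo,hi);m[:145]=0;m[285:]=0;m[:,:260]=0;m[:,370:]=0
    n,_,s,ct=cv2.connectedComponentsWithStats(m)
    print(nm,[(s[i,4],ct[i].round(1).tolist()) for i in range(1,n) if s[i,4]>5])
E
```

```text
(0.5381954908370972, -0.22822783887386322) 0.06192529574036598 ((0.5427713394165039, -0.2342110574245453), (0.08256373554468155, 0.12123549729585648), 128.6383514404297)
red [(np.int32(21), [307.6, 261.9])]
red2 []
brown []
```

View pics/top1.png

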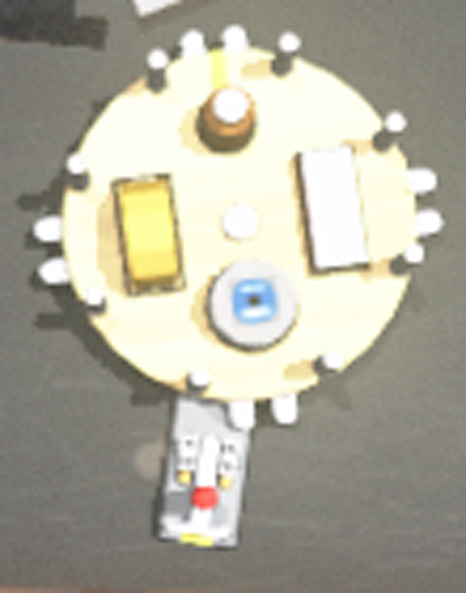

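The crop (scale 4.235, offset 260,145) shows eight white pin tops. It also shows the yellow stripe at (219,70), the red knob at (204,497), and the bottle at the back. I'll fit the pin tops at z=0.118 for the centre and phase.

```bash
cat >> h.py <<'E'
def fitpins(crop):
    P=np.array([ray("top",[260+u/4.235,145+v/4.235],.116)[:2] for u,v in crop])
    from scipy.optimize import least_squares
    c=least_squares(lambda p:np.hypot(*(P-p[:2]).T)-p[2],[*P.mean(0),.108]).x
    a=np.degrees(np.arctan2(*(P-c[:2]).T[::-1]));d=(a-22.5)%45
    d=np.degrees(np.angle(np.exp(1j*np.radians(d*8)).mean()))/8
    return c,a,d
E
python3 - <<'E'
from h import *
c,a,d=fitpins([(157,60),(290,42),(396,122),(413,250),(330,360),(199,377),(96,297),(78,163)])
print(c,a.round(1),"phase",d,((a-22.5-d+22.5)%45-22.5).round(1))
k=ray("top",(307.8,262),.085);print("knob",k, np.hypot(*(k[:2]-c[:2])),np.degrees(np.arctan2(*(k[:2]-c[:2])[::-1])))
s=ray("top",(260+219/4.235,145+68/4.235),.049);print("stripe",s,np.hypot(*(s[:2]-c[:2])),np.degrees(np.arctan2(*(s[:2]-c[:2])[::-1])))
f=ray("top",(260+231/4.235,145+105/4.235),.118);print("flux",np.degrees(np.arctan2(*(f[:2]-c[:2])[::-1])))
for v,n in(((185,478),'L'),((226,482),'R')):
  p=ray("top",(260+v[0]/4.235,145+v[1]/4.235),.03);print(n,p)
p=ray("top",(260+198/4.235,145+545/4.235),.018);print("armend",p,np.degrees(np.arctan2(*(p[:2]-c[:2])[::-1])))
E
```

```text
[ 0.56321985 -0.28902145  0.10792003] [  31.8  -13.9  -58.8 -102.9 -149.9  166.   122.4   76.2] phase 8.863031520055173 [ 0.4 -0.2 -0.2  0.8 -1.3 -0.4  1.  -0.1]
knob [ 0.38517819 -0.26721005  0.085     ] 0.17937270494615967 173.0156495407071
stripe [ 0.66476387 -0.27319702  0.049     ] 0.10276965499410068 8.857621613578365
flux 9.010411835606039
L [ 0.39637937 -0.25718405  0.03      ]
R [ 0.39441673 -0.28400847  0.03      ]
armend [ 0.35286569 -0.26693361  0.018     ] 174.00573003523414
```

Fit is good: axis (0.563,-0.289), r=0.1079, bottle at 8.9°, front at about 173.4°. That means a turn of +164.5° (CCW). I'll check reachability for a yaw-tracking push from each gap.

```bash
cat >> h.py <<'E'
C=np.array([.5632,-.2890]);F=173.4;RF=.111
def pose(a,z,off=0,r=RF):
    t=np.radians(a);p=[C[0]+r*np.cos(t),C[1]+r*np.sin(t),z]
    y=t+np.radians(off)   # yaw: tool y tangential
    return p,[np.pi,0,(y+np.pi)%(2*np.pi)-np.pi]
E
python3 - <<'E'
from h import *
print(robot.sense()["q"].round(2))
for k in range(8):
  a0=8.86+45*k
  for off in(0,180):
    L=[]
    for a in np.arange(a0,a0+176,15):
        q=planner.inverse_kinematics(*pose(a,.104,off)); L.append(None if q is None else round(q[5],2))
    print(k,off,L)
E
```

```text
[-1.36  0.31  1.51  0.    1.33 -0.07]
0 0 [np.float64(0.97), np.float64(0.74), np.float64(0.51), np.float64(0.26), np.float64(0.0), np.float64(-0.26), np.float64(-0.55), np.float64(-0.84), np.float64(-1.15), np.float64(-1.46), np.float64(-1.78), np.float64(-2.09)]
0 180 [np.float64(-2.17), np.float64(-2.4), np.float64(-2.64), None, None, None, np.float64(2.6), np.float64(2.3), np.float64(1.99), np.float64(1.68), np.float64(1.36), np.float64(1.05)]
1 0 [np.float64(0.26), np.float64(0.0), np.float64(-0.26), np.float64(-0.55), np.float64(-0.84), np.float64(-1.15), np.float64(-1.46), np.float64(-1.78), np.float64(-2.09), np.float64(-2.4), None, None]
1 180 [None, None, None, np.float64(2.6), np.float64(2.3), np.float64(1.99), np.float64(1.68), np.float64(1.36), np.float64(1.05), np.float64(0.75), np.float64(0.45), np.float64(0.18)]
2 0 [np.float64(-0.55), np.float64(-0.84), np.float64(-1.15), np.float64(-1.46), np.float64(-1.78), np.float64(-2.09), np.float64(-2.4), None, None, None, None, np.float64(2.56)]
2 180 [np.float64(2.6), np.float64(2.3), np.float64(1.99), np.float64(1.68), np.f
[... 1505 characters left out ...]
), np.float64(0.74), np.float64(0.51), np.float64(0.26), np.float64(0.0), np.float64(-0.26)]
6 180 [np.float64(-0.82), np.float64(-1.05), np.float64(-1.27), np.float64(-1.49), np.float64(-1.72), np.float64(-1.94), np.float64(-2.17), np.float64(-2.4), np.float64(-2.64), None, None, None]
7 0 [np.float64(1.65), np.float64(1.42), np.float64(1.2), np.float64(0.97), np.float64(0.74), np.float64(0.51), np.float64(0.26), np.float64(0.0), np.float64(-0.26), np.float64(-0.55), np.float64(-0.84), np.float64(-1.15)]
7 180 [np.float64(-1.49), np.float64(-1.72), np.float64(-1.94), np.float64(-2.17), np.float64(-2.4), np.float64(-2.64), None, None, None, np.float64(2.6), np.float64(2.3), np.float64(1.99)]
```

```bash
python3 - <<'E'
from h import *
robot.command_gripper(0.0)
a0=8.86+270-360
p,o=pose(a0,.22); robot.move_pose(p,o)
p,o=pose(a0,.104); robot.move_straight(p,o,max_speed=.1)
robot.dwell(.2); w0=np.array(robot.sense()["wrist_force"]); print("t",robot.sense()["time"],w0,robot.sense()["tcp_pos"],robot.sense()["finger_gap"])
def ft(a):
    f=np.array(robot.sense()["wrist_force"])-w0; t=np.radians(a);return -(-np.sin(t)*f[0]+np.cos(t)*f[1]), f
a=a0+6; robot.move_straight(*pose(a,.104),max_speed=.04)
n=0
while n<24:
    a+=.7; n+=1; robot.move_straight(*pose(a,.104),max_speed=.02)
    f,_=ft(a)
    if f>2: break
print("contact",a-a0,f,n,robot.sense()["time"])
np.save("st.npy",[a0,a,*w0])
if n<24:
  log=[]
  for i in range(4):
    a+=2; robot.move_straight(*pose(a,.104),max_speed=.03); log.append(round(ft(a)[0],1))
  print(log,ft(a),a,robot.sense()["time"])
np.save("st.npy",[a0,a,*w0])
E
```

```text
t 4.4833 [-0.39038002 -0.05622169 -0.50399771] [ 0.58061643 -0.39889954  0.1047662 ] -0.0016067582862418067
contact 13.000000000000028 4.023213183670707 10 7.425
[np.float64(2.9), np.float64(1.6), np.float64(2.0), np.float64(1.3)] (np.float64(1.3408801882920054), array([-1.11436121, -0.75209827,  0.52690815])) -60.13999999999996 8.525
```

```bash
python3 - <<'E'
from h import *
a0,a,*w0=np.load("st.npy");w0=np.array(w0)
log=[];end=96.0
N=int(np.ceil((end-a)/5.))
for b in np.linspace(a,end,N+1)[1:]:
    robot.move_straight(*pose(b,.104),max_speed=.05)
    f=robot.sense()["wrist_force"]-w0; t=np.radians(b); log.append((round(-(-np.sin(t)*f[0]+np.cos(t)*f[1]),1),round(np.linalg.norm(f),1)))
    if log[-1][1]>12: print("STOP",b);break
np.save("st.npy",[a0,b,*w0])
print(log,robot.sense()["time"])
im=save("top","top2.png",(260,145,370,285),4.235);print(robot.sense()["tcp_pos"])
E
```

```text
[(np.float64(-0.0), np.float64(1.4)), (np.float64(0.3), np.float64(1.5)), (np.float64(0.9), np.float64(1.0)), (np.float64(0.3), np.float64(0.5)), (np.float64(-0.0), np.float64(0.9)), (np.float64(0.8), np.float64(1.2)), (np.float64(0.7), np.float64(1.2)), (np.float64(1.6), np.float64(1.6)), (np.float64(1.3), np.float64(1.5)), (np.float64(1.5), np.float64(2.1)), (np.float64(1.7), np.float64(2.2)), (np.float64(1.1), np.float64(1.3)), (np.float64(1.0), np.float64(1.1)), (np.float64(1.4), np.float64(1.7)), (np.float64(1.2), np.float64(1.8)), (np.float64(1.3), np.float64(1.4)), (np.float64(1.3), np.float64(1.7)), (np.float64(0.9), np.float64(1.4)), (np.float64(1.7), np.float64(2.2)), (np.float64(1.8), np.float64(1.9)), (np.float64(1.7), np.float64(2.1)), (np.float64(1.3), np.float64(1.9)), (np.float64(1.0), np.float64(1.4)), (np.float64(1.7), np.float64(1.9)), (np.float64(2.4), np.float64(2.6)), (np.float64(1.1), np.float64(1.6)), (np.float64(1.2), np.float64(2.1)), (np.float64(0.9), np.float64(1.5)), (np.float64(1.9), np.float64(2.5)), (np.float64(2.1), np.float64(2.6)), (np.float64(0.8), np.float64(1.3)), (np.float64(1.3), np.float64(2.1))] 19.4583
[ 0.55147176 -0.17860977  0.10393949]
```

View pics/top2.png

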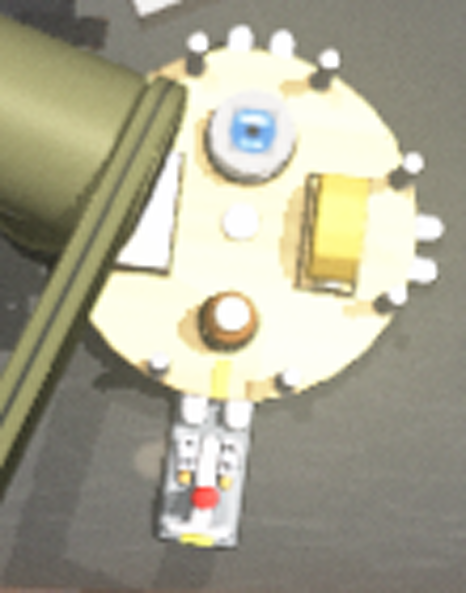

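The bottle is now at the front. The stripe is at (220,380) and the lugs at (195,410) and (237,412), close to the bolt line. I'll measure the angle from the pins.

```bash
python3 - <<'E'
from h import *
P=[(198,41),(330,60),(413,162),(397,289),(289,377),(159,360)]
c,a,d=fitpins(P)
X=np.array([ray("top",[260+u/4.235,145+v/4.235],.116)[:2] for u,v in P])-C
a2=np.degrees(np.arctan2(X[:,1],X[:,0]));r=(a2-22.5-F+22.5)%45-22.5
print(c,d,(F%45),"err vs F",r.round(1),r.mean())
def ang(u,v,z):
    p=ray("top",[260+u/4.235,145+v/4.235],z)[:2]-C;return np.degrees(np.arctan2(p[1],p[0])),np.hypot(*p)
print("stripe",ang(220,380,.049),"lugs",ang(195,410,.035),ang(237,412,.035),"flux",ang(231,312,.118),"knob",ang(204,497,.085),"screws",ang(185,478,.03),ang(226,482,.03),"guides",ang(187,450,.034),ang(229,452,.034))
E
```

```text
[ 0.56340595 -0.28786805  0.10831115] -5.7736456506851965 38.400000000000006 err vs F [ 0.9  0.6  0.9  2.1 -0.4  1. ] 0.8435765199470922
stripe (np.float64(173.94425011551283), np.float64(0.10389326809710522)) lugs (np.float64(167.8529406935968), np.float64(0.12530558403655387)) (np.float64(-179.50278252388262), np.float64(0.12315309622278638)) flux (np.float64(173.39432956218957), np.float64(0.06562077424859292)) knob (np.float64(173.37312701784663), np.float64(0.1801402308147202)) screws (np.float64(169.2022504856261), np.float64(0.16982749364747304)) (np.float64(178.30605088877226), np.float64(0.16885706292633904)) guides (np.float64(168.2214306904923), np.float64(0.1518404388816926)) (np.float64(178.62273595039161), np.float64(0.1493325516893571))
```

Bottle is at about 174.2° against the front at 173.5°, well inside the 4° window. Next I'll back off, go to the outer side of the knob and push in with force monitoring.

```bash
cat > bolt.py <<'E'
from h import *
a0,b,*_=np.load("st.npy"); F=173.5; Z=.077
S=lambda:robot.sense()
# choose orientation
q0=S()["q"]; best=min((o for o in(0,180) if planner.inverse_kinematics(*pose(F,Z,o,r=.222)) is not None and planner.inverse_kinematics(*pose(F,Z,o,r=.165)) is not None),
  key=lambda o:abs(planner.inverse_kinematics(*pose(F,Z,o,r=.222))[5]-q0[5]))
print("off",best)
robot.move_straight(*pose(b-5,.104),max_speed=.05)
robot.move_straight(*pose(b-5,.20),max_speed=.15)
robot.move_pose(*pose(F,.20,best,r=.222))
robot.move_straight(*pose(F,Z,best,r=.222),max_speed=.12)
robot.dwell(.3); w0=S()["wrist_force"].copy(); t=np.radians(F);u=np.array([np.cos(t),np.sin(t)])
def f():
    w=S()["wrist_force"]-w0;return w[:2]@u, np.linalg.norm(w)
def R(): return (S()["tcp_pos"][:2]-C)@u
r=.203; robot.move_straight(*pose(F,Z,best,r=r),max_speed=.05); print("t",S()["time"],f(),R())
log=[];held=False
while r>.155 and S()["time"]<58:
    x,n=f()
    if n>18: print("HARD");break
    if x>12.5:
        robot.dwell(.12); x,n=f()
        if x>12.5: held=True;break
    dr=.0010 if x<3 and r>.187 else .0006 if x<4 else .0003 if x<8 else .00015
    r-=dr; robot.move_straight(*pose(F,Z,best,r=r),max_speed=.015)
    if x>4: robot.dwell(.03)
    log.append((round(r*1e3,1),round(R()*1e3,1),round(f()[0],1)))
print(log)
if held:
    h=[]
    for _ in range(9): robot.dwell(.1);h.append(round(f()[0],1))
    print("hold",h)
print("t",S()["time"],R(),f())
np.save("st2.npy",[r,best,*w0])
E
python3 bolt.py
```

```text
off 180
t 23.8583 (np.float64(1.6093224752404265), np.float64(2.5745576465763786)) 0.20275411571840077
[(202.0, np.float64(202.2), np.float64(1.2)), (201.0, np.float64(201.0), np.float64(0.5)), (200.0, np.float64(199.9), np.float64(1.0)), (199.0, np.float64(198.9), np.float64(1.5)), (198.0, np.float64(198.3), np.float64(2.1)), (197.0, np.float64(197.4), np.float64(3.7)), (196.4, np.float64(196.6), np.float64(3.6)), (195.8, np.float64(195.9), np.float64(3.6)), (195.2, np.float64(195.2), np.float64(3.7)), (194.6, np.float64(194.6), np.float64(3.3)), (194.0, np.float64(194.0), np.float64(3.8)), (193.4, np.float64(193.4), np.float64(3.3)), (192.8, np.float64(192.8), np.float64(3.4)), (192.2, np.float64(192.2), np.float64(2.7)), (191.2, np.float64(191.0), np.float64(2.3)), (190.2, np.float64(190.0), np.float64(2.6)), (189.2, np.float64(189.0), np.float64(3.4)), (188.6, np.float64(188.5), np.float64(2.7)), (187.6, np.float64(187.4), np.float64(3.8)), (187.0, np.float64(186.9), np.float64(3.7)), (186.4, np.float64(186.3), np.float64(2.5)), (185.8, np.float64(185.7), np.float64(4.3)), (185.5
[... 1816 characters left out ...]
.3), np.float64(10.3)), (170.2, np.float64(172.3), np.float64(10.3)), (170.1, np.float64(172.2), np.float64(10.4)), (169.9, np.float64(172.3), np.float64(10.5)), (169.8, np.float64(172.3), np.float64(11.9)), (169.6, np.float64(172.3), np.float64(13.8)), (169.5, np.float64(172.3), np.float64(12.1)), (169.3, np.float64(172.2), np.float64(12.6)), (169.2, np.float64(172.2), np.float64(13.3)), (169.0, np.float64(172.2), np.float64(13.6))]
hold [np.float64(13.2), np.float64(13.2), np.float64(13.7), np.float64(13.1), np.float64(13.5), np.float64(13.1), np.float64(14.5), np.float64(13.6), np.float64(14.6)]
t 44.4583 0.17220469721659787 (np.float64(14.619061633944202), np.float64(16.932830748663655))
```

Firm stop at about 26 mm of travel, held at about 13–14 N for 0.9 s. I'll release and look.

```bash
python3 - <<'E'
from h import *
r,best,*w=np.load("st2.npy")
for rr,z,s in((.178,.077,.03),(.205,.077,.08),(.205,.25,.15)): robot.move_straight(*pose(173.5,z,best,r=rr),max_speed=s)
p,o=pose(173.5,.25,best,r=.205); robot.move_pose([.25,-.45,.25],o)
im=save("top","top3.png",(260,145,370,285),4.235);print(robot.sense()["time"],robot.sense()["tcp_pos"])
E
```

```text
47.6083 [ 0.25057268 -0.44855654  0.24952238]
```

View pics/top3.png

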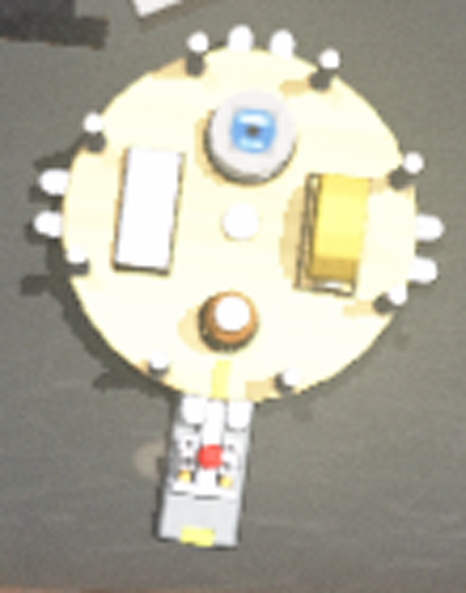

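The knob has moved in from (204,497) to (210,457), about 26 mm. The cross-head rests on the brass screws at (184,480) and (226,482), with the nose between the lugs and the bottle at the front. The bystanders are untouched in this view, so I'm handing in.

```bash
python3 -c "
from cell import robot
print(robot.finish_job())"
```

```text
the job is handed in; nothing more can be done
None
```

The job is handed in: the flux bottle faces the front, and the bolt is in its notch against the stop (about 26 mm of travel), pressed there at about 13–14 N for 0.9 s; the arm was clear of everything at hand-in, about 48 s in.

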